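# Make up two tool-handle kits at the woodturning bench

### The arm

A 6-joint arm with a two-finger parallel gripper is mounted at the origin on the work surface. World frame = base frame: x ahead of the robot, y to its left, z up, the work surface at z = 0. Lengths are in m, angles in degrees, forces in N, time in s.
With the tool pointing down it reaches from about 0.25 to 0.725 m from the base axis. Payload 9.7 kg.
Tool frame: the origin (TCP) lies midway between the tips of the shut fingers; the grasp point (between the pads) lies 19 mm behind it (bot.pinch_z is the distance from the TCP to the grasp point, in m); z points along the fingers, y is the line along which they close (so a half turn about z gives the same grasp; the last joint's range is limited). The gripper opens to 85 mm and grips with 20 to 120 N. Pads are 22 mm wide; open, the fingers measure 114 mm over their backs; the gripper's body (76 mm by 85 mm) begins 54 mm behind the grasp point. The pads swing forward as they close: fully open they stand 13 mm farther back than shut.
Start: joints at [0, 4.979, 10.078, 95.1, 0, 90], TCP at [0.55, -0, 0.231] pointing down, gripper open.
Joint ranges: [-179.16, 179.16], [-48.56, 103.87], [-65.8, 70.77], [-126.05, 130.52], [-82.76, 87.17], [-180, 180]. Speed limits (degrees/s): [127.2, 127.2, 147.25, 180, 180, 180].

### API

Orientations are given as [roll, pitch, yaw] about the fixed x, y, z axes, in that order (R = Rz(yaw) Ry(pitch) Rx(roll)).
In Python, from workcell import sensors, camera, ticket, bot gives the robot as it stands.
- The arm moves only by the shell command python3 -m handwheel 'ROWS' [FORCE]. ROWS is a JSON object of lists of equal length, an entry for each row: "gripper": the opening, from -1 (shut) to 1 (fully open); "slide": the shift along the tool's x, y, z in mm, a list of three; "yaw": the turn about the tool's z in rad. A call has 1 to 8 rows; each row shifts and turns the commanded pose from where the row before left it, along the tool's axes as they then stand; what a row does not reach is not made up. A row lasts 1/12 s, in which the tool goes at most 41.7 mm and 7.16 degrees, less where a joint would pass 70% of its speed; a pose out of reach is approached as far as the arm can. A call is refused whole if a number of a shift passes 41.7 or a number of a turn 0.125, either way. A call with a gripper value outside its range is refused whole. The fingers move at their own pace and stop on an object; FORCE is the grip in N (left out, the last holds). Time passes only in rows, so rows that do not move let the fingers close. It gives the time, the measured TCP pose, the force, the opening and the grip force at its end, in the units of the state.
- sensors.get_obs(): the state, without advancing time (a new reading comes with each control period).
- camera(name): name is "scene" or "side" or "wrist"; returns a dict with "img" (400x640x3 uint8, red, green, blue), "fx", "fy", "cx", "cy" (pixels), "dist" ([k1, k2, p1, p2, k3] as OpenCV has them; the pictures are not rectified), "R" (3x3) and "t" (3): a world point X has camera coordinates R X + t. Camera axes: x right, y down, z forward; pixel columns grow to the right and rows downward; lengths in m; the calibration is good to about 2 mm. A picture is of the moment at which its call begins. There is no depth.
- ticket.job_done(): hands the job in; it is judged then, once.
The state is a dict: "time": time; "q": joint angles; "qd": joint speeds; "joint_efforts": joint torques, N m; "ee_pos": TCP position; "tcp_rot": TCP orientation; "wrist_force": force on the tool from outside, world axes, zero at the start; "torque": the same for the moment, N m; "opening": finger opening in m; "grasp_force": force on a finger pad.
Only numpy, scipy, OpenCV 4.12 (cv2) and the standard library are available. Lean on these libraries where they do the work, as an engineer would, in place of code of your own. Each camera call takes 0.05 s, during which the arm holds its last target. There are 200 camera calls.

### The job

Make up the two pupils' tool-handle kits from the stock on the bench. The blue tray gets the pale wood blank and the silver ferrule; the red tray gets the dark wood blank, the brass ferrule and the dark steel lathe centre. Lay each blank flat in its tray's long well and stand the small parts upright on the floor of the small well beside it; leave the green collar, the polish tin and the sanding block where they are.

Things in the scene. Friction and masses are not known exactly. Their poses are not given: they have to be found in the camera images.
- tray_blue: Blue plastic tray fixed to the bench, 170 (x) x 136 (y) mm, yaw within 0.25 rad of 0. Origin: centre of its underside, z up. Floor 3 mm thick; outer walls and a divider along x are 4 mm thick, tops 12 mm above the bench. Both wells span x -81 to 81 mm. Long well: y -64 to 6 (70 wide, middle y = -29). Small well: y 10 to 64 (54 wide, middle y = 37).
- tray_red: Red plastic tray fixed to the bench, 170 (x) x 136 (y) mm, yaw within 0.25 rad of 0. Origin: centre of its underside, z up. Floor 3 mm thick; outer walls and a divider along x are 4 mm thick, tops 12 mm above the bench. Both wells span x -81 to 81 mm. Long well: y -64 to 6 (70 wide, middle y = -29). Small well: y 10 to 64 (54 wide, middle y = 37).
- blank_pale: Pale squared turning blank of pale wood, 120 mm long on its x: bar 34 x 34 mm from x = -60 to 30, then a round spigot 26 mm in diameter, x = 30 to 60. Lies flat, z up, yaw within 0.25 rad of 0. Origin on the long axis at mid-length, 17 mm above its underside. About 75 g, balance point near x = -12 mm; grip the bar there, across y.
- blank_dark: Dark brown squared turning blank of dark wood, 120 mm long on its x: bar 34 x 34 mm from x = -60 to 30, then a round spigot 26 mm in diameter, x = 30 to 60. Lies flat, z up, yaw within 0.25 rad of 0. Origin on the long axis at mid-length, 17 mm above its underside. About 75 g, balance point near x = -12 mm; grip the bar there, across y.
- ferrule_brass: Brass ferrule: short tube of yellow brass, standing on end: outside diameter 34 mm, bore 26.6 mm, height 24 mm. Origin at the centre of its underside, z up along the bore. 45 g.
- ferrule_steel: Silver ferrule: short tube of silver-coloured metal, standing on end: outside diameter 34 mm, bore 26.6 mm, height 24 mm. Origin at the centre of its underside, z up along the bore. 45 g.
- centre: Dark steel lathe centre standing on its flat base, point up: cylinder 32 mm in diameter up to 24 mm high, then a shoulder 24 mm in diameter to 31 mm, then a cone to its tip at 50 mm. Origin at the centre of its underside, z up. About 160 g; grip the cylinder.
- collar_green: Green plastic collar, not part of either kit: short tube of green plastic, standing on end: outside diameter 34 mm, bore 26.6 mm, height 24 mm. Origin at the centre of its underside, z up along the bore. 20 g.
- polish_tin: Round white tin with a white lid, 61 mm in diameter, 38 mm high, not part of either kit. Origin at the centre of its underside.
- sanding_block: Cork sanding block, 90 (x) x 50 (y) x 33 mm high, not part of either kit. Origin at the centre of its underside.

How it is judged:
By the outcome, as a careful person would: the job done as asked, in the order asked, and still so for the second after the job is handed in, with the robot touching nothing.
It also fails if it takes over 115 s, if anything falls off the work surface, if the arm or the gripper's body presses on something with over 40 N, if the wrist force passes 120 N, or if a joint passes its speed limit or range.

## Working session

There is one attempt and no reset: what is moved stays moved. The work goes in short steps, Python scripts to look and compute and a shell command to move; the robot and the scene stay as the last step left them, time stands still between calls to the robot, and variables do not carry over. Pictures are saved under pics/ and viewed, at most 14 in all, crops included, and the job is handed in when it is done.

```bash
mkdir -p pics; ls; python3 - <<'E'
from workcell import sensors,camera,bot
import cv2
for n in ("scene","side"):
    c=camera(n); cv2.imwrite(f"pics/{n}0.png",c["img"][:,:,::-1]); print(n,c["fx"],c["dist"],c["R"],c["t"])
print(sensors.get_obs(),bot.pinch_z)
E
```

```text
pics
scene 483.0058998465082 [-0.07537392  0.          0.          0.          0.        ] [[ 0.84544058  0.5340686  -0.00098084]
 [ 0.30844411 -0.48977044 -0.81546744]
 [-0.43599594  0.68912673 -0.57880212]] [-0.49792924 -0.12482998  1.17301024]
side 465.93578994878936 [-0.08488758  0.          0.          0.          0.        ] [[ 0.95738689 -0.28784875 -0.02352546]
 [-0.18855246 -0.56126394 -0.80587267]
 [ 0.21876545  0.77596771 -0.59162132]] [-0.55200146  0.13305027  0.79020476]
{'time': 0.1, 'q': array([5.02622950e-04, 5.00888644e+00, 1.00380550e+01, 9.51005451e+01,
       4.54216040e-04, 8.99989778e+01]), 'qd': array([ 0.02813693,  0.00540751,  0.17690372,  0.03748046, -0.02717914,
        0.00754814]), 'joint_efforts': array([ 5.47294949e-04, -5.21561801e+01,  4.65652657e+01,  1.59993977e-02,
       -1.19309320e-06, -5.24902489e-06]), 'ee_pos': array([5.49782326e-01, 7.08228057e-06, 2.30636567e-01]), 'tcp_rot': array([-1.79928623e+02, -4.55489111e-04,  9.00015243e+01]), 'wrist_force': array([ 0.37443406, -0.3428317 , -0.65643789]), 'torque': array([-0.03745666, -0.00445327, -0.00584902]), 'grasp_force': 0.0, 'opening': 0.08565860417168512} 0.0187
```

View pics/scene0.png

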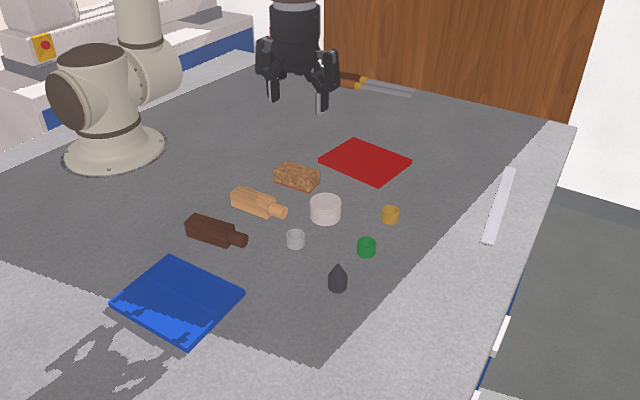

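View pics/side0.png

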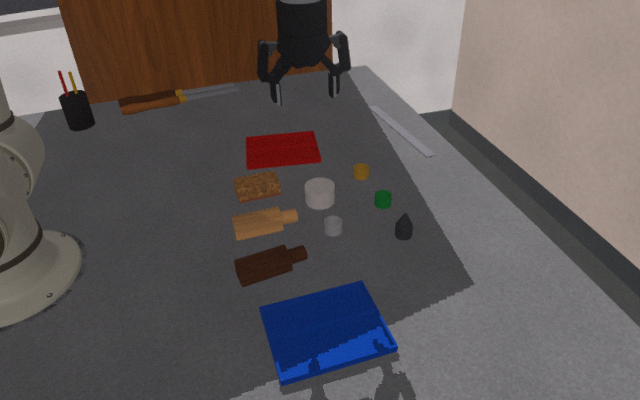

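The scene view shows the blue tray near (177,300), dark blank (215,231), pale blank (258,203), silver ferrule (296,239), centre (338,278), green collar (367,247), brass ferrule (391,214), tin (325,209), cork block (297,177) and red tray (366,162). The side view shows the same items at (328,330), (270,263), (264,221), (333,226), (404,226), (383,199), (361,172), (320,193), (257,186) and (283,149).

```bash
cat > fit.py <<'E'
import numpy as np, cv2
from scipy.optimize import minimize, least_squares
def box(x0,x1,y0,y1,z0,z1): return np.array([[x,y,z] for x in(x0,x1) for y in(y0,y1) for z in(z0,z1)],float)/1000
A=np.linspace(0,2*np.pi,40)
def cyl(r,z0,z1,r1=None):
    r1=r if r1 is None else r1
    return np.r_[np.c_[r*np.cos(A),r*np.sin(A),0*A+z0],np.c_[r1*np.cos(A),r1*np.sin(A),0*A+z1]]/1000
spig=np.r_[[np.r_[x,13*np.cos(a),13*np.sin(a)+17] for x in(30,60) for a in A]]/1000
blank=[box(-60,30,-17,17,0,34),spig]
tube=[cyl(17,0,24)]
M=dict(tray_blue=[box(-85,85,-68,68,0,12)],tray_red=[box(-85,85,-68,68,0,12)],blank_pale=blank,blank_dark=blank,
 ferrule_steel=tube,ferrule_brass=tube,collar_green=tube,centre=[cyl(16,0,24),cyl(12,24,31),cyl(12,31,50,.1)],
 polish_tin=[cyl(30.5,0,38)],sanding_block=[box(-45,45,-25,25,0,33)])
def K(c): return np.array([[c["fx"],0,c["cx"]],[0,c["fy"],c["cy"]],[0,0,1.]])
def proj(c,P): return cv2.projectPoints(np.asarray(P,float).reshape(-1,1,3),cv2.Rodrigues(np.array(c["R"]))[0],np.array(c["t"],float),K(c),np.array(c["dist"]))[0][:,0]
def ray(c,px,z=0):
    u=cv2.undistortPoints(np.array([[px]],float),K(c),np.array(c["dist"]))[0,0]
    R=np.array(c["R"]);o=-R.T@c["t"];d=R.T@np.r_[u,1];return o+d*(z-o[2])/d[2]
def place(P,p,z=0):
    x,y,a=p;return P@np.array([[np.cos(a),np.sin(a),0],[-np.sin(a),np.cos(a),0],[0,0,1]])+[x,y,z]
def hulls(c,n,p,z=0): return [cv2.convexHull(proj(c,place(P,p,z)).astype(np.float32))[:,0] for P in M[n]]
S=4
def sil(c,n,p,z=0):
    m=np.zeros((400*S,640*S),np.uint8)
    for h in hulls(c,n,p,z): cv2.fillConvexPoly(m,np.round(((h+.5)*S-.5)*16).astype(np.int32),255,shift=4)
    return cv2.resize(m,(640,400),interpolation=cv2.INTER_AREA)/255.
def seg(c,n,p,z=0,grow=9):
    "grabcut seeded by the predicted silhouette"
    s=sil(c,n,p,z); k=lambda r:np.ones((2*r+1,2*r+1),np.uint8)
    b=(s>.5).astype(np.uint8); m=np.full(b.shape,cv2.GC_BGD,np.uint8)
    m[cv2.dilate(b,k(grow))>0]=cv2.GC_PR_BGD; m[b>0]=cv2.GC_PR_FGD; 
    near=cv2.dilate(b,k(grow+12)); x,y,w,h=cv2.boundingRect(near); sl=np.s_[y:y+h,x:x+w]
    mm=m[sl].copy(); cv2.grabCut(np.ascontiguousarray(c["img"][sl]),mm,None,np.zeros((1,65)),np.zeros((1,65)),6,cv2.GC_INIT_WITH_MASK)
    o=np.zeros(b.shape); o[sl]=(mm%2==1); return o
def fit(cs,ms,n,p,z=0):
    rnd=n in("ferrule_steel","ferrule_brass","collar_green","centre","polish_tin")
    def f(v):
        q=[v[0],v[1],0 if rnd else v[2]]
        return sum(np.abs(sil(c,n,q,z)-m).sum()/m.sum() for c,m in zip(cs,ms))
    v=np.array(p[:2] if rnd else p,float)
    for st in(.01,.003):
        sim=np.array([v]+[v+st*e*(1 if i<2 else 8) for i,e in enumerate(np.eye(len(v)))])
        r=minimize(f,v,method="Nelder-Mead",options=dict(initial_simplex=sim,xatol=1e-4,fatol=1e-4)); v=r.x
    return (np.r_[v,0] if rnd else v),r.fun
E
cat > loc.py <<'E'
from fit import *; from workcell import camera; import json
cs=[camera("scene"),camera("side")]
seed=dict(tray_blue=((177,300),(328,330)),blank_dark=((215,231),(270,263)),blank_pale=((258,203),(264,221)),ferrule_steel=((296,239),(333,226)),
 centre=((338,278),(404,226)),collar_green=((367,247),(383,199)),ferrule_brass=((391,214),(361,172)),polish_tin=((325,209),(320,193)),sanding_block=((297,177),(257,186)),tray_red=((366,162),(283,149)))
out={};ov=[c["img"][:,:,::-1].copy() for c in cs]
for n,px in seed.items():
    h=max(P[:,2].max() for P in M[n])*.5
    p=np.r_[np.mean([ray(c,q,h)[:2] for c,q in zip(cs,px)],0),0]
    for it in range(2):
        ms=[seg(c,n,p,grow=10-4*it) for c in cs]
        p,e=fit(cs,ms,n,p)
    one=[fit([c],[m],n,p)[0] for c,m in zip(cs,ms)]
    out[n]=list(p);print(n,np.round(p,4),round(e,3),"single diff mm",np.round((one[0]-one[1])*1000,1))
    for c,o,m in zip(cs,ov,ms):
        for h in hulls(c,n,p): cv2.polylines(o,[np.round(h*16).astype(np.int32)],True,(0,255,255),1,shift=4)
json.dump(out,open("poses.json","w"))
cv2.imwrite("pics/ov.png",np.vstack([cv2.resize(ov[0][120:360,90:430],(800,565)) ])); cv2.imwrite("pics/ov2.png",cv2.resize(ov[1][110:390,200:460],(557,600)))
E
python3 loc.py
```

```text
tray_blue [ 0.496  -0.2733  0.0238] 0.035 single diff mm [ 0.1 -1.6 -0.4]
blank_dark [ 0.4477 -0.1226  0.1386] 0.097 single diff mm [ 1.3 -1.8 -3.4]
blank_pale [ 0.4582 -0.0095  0.025 ] 0.114 single diff mm [  0.4  -1.6 -13.2]
ferrule_steel [ 0.5763 -0.0557  0.    ] 0.214 single diff mm [ 1.2 -2.3  0. ]
centre [ 0.6956 -0.1071  0.    ] 0.133 single diff mm [-0.9 -2.2  0. ]
collar_green [ 0.6963 -0.0081  0.    ] 0.135 single diff mm [ 0.8 -0.7  0. ]
ferrule_brass [0.6904 0.1028 0.    ] 0.155 single diff mm [ 1.1 -1.4  0. ]
polish_tin [0.58   0.0439 0.    ] 0.114 single diff mm [-0.  -1.2  0. ]
sanding_block [0.4633 0.1134 0.048 ] 0.182 single diff mm [ 1.6 -2.  18.8]
tray_red [ 0.5497  0.2657 -0.1446] 0.042 single diff mm [ 0.8 -0.8  8.5]
```

The fits agree between the two cameras to about 2 mm. I'll start with the pale blank, moving above it and turning so the fingers close across y.

```bash
cat > go.py <<'E'
# usage: go.py object lx ly z yawoffset -> remaining shift in tool axes (mm) and turn (rad)
import sys,json,numpy as np; from workcell import sensors
o=sensors.get_obs();n=sys.argv[1];lx,ly,z,dy=map(float,sys.argv[2:6])
x,y,a=json.load(open("poses.json"))[n]
T=np.array([x+(lx*np.cos(a)-ly*np.sin(a))/1e3,y+(lx*np.sin(a)+ly*np.cos(a))/1e3,z/1e3])
ps=np.radians(o["tcp_rot"][2]); d=(T-o["ee_pos"])*1e3
t=lambda p:np.round([np.cos(p)*d[0]+np.sin(p)*d[1],np.sin(p)*d[0]-np.cos(p)*d[1],-d[2]],1)
turn=-((a+np.radians(dy)-ps+np.pi)%(2*np.pi)-np.pi)
print("t",round(o["time"],2),"slide now",t(ps),"slide after turn",t(ps-turn),"turn",round(turn,3),"q6",round(o["q"][5],1),"open",round(o["opening"],4),"grip",round(o["grasp_force"],1),"F",np.round(o["wrist_force"],1))
E
python3 -m handwheel '{"gripper":[1,1,1,1,1,1,1,1],"slide":[[-2.5,-26,0],[-2.5,-26,0],[-2.5,-26,0],[-2.5,-26,0],[0,0,20],[0,0,20],[0,0,20],[0,0,20]],"yaw":[0,0,0,0,0.12,0.12,0.12,0.12]}' 40; python3 go.py blank_pale -12 0 70 0
```

```text
time: 0.87
ee_pos: [0.4458, -0.01, 0.1505]
tcp_rot: [180.0, -0.0, 62.2]
wrist_force: [0.2, -0.6, 0.2]
opening: 0.0851
grasp_force: 0.0
t 0.87 slide now [ 0.4  0.3 80.5] slide after turn [ 0.5 -0.2 80.5] turn 1.06 q6 116.6 open 0.0851 grip 0.0 F [ 0.2 -0.6  0.2]
```

View pics/ov.png

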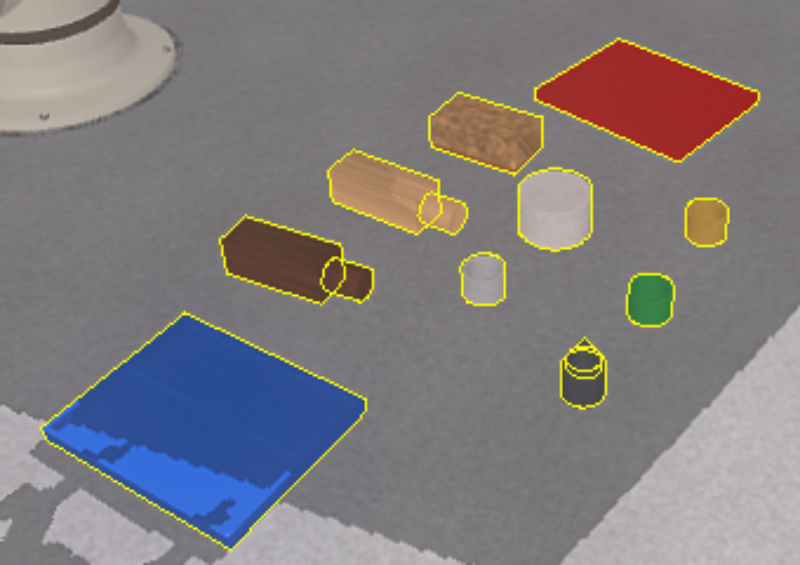

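The yellow outlines sit tightly on every object, so the fits are good. The last joint would end up near its limit turning this way, so I'll turn to the opposite yaw instead.

```bash
python3 -m handwheel '{"gripper":[1,1,1,1,1,1,1,1],"slide":[[0,0,0],[0,0,0],[0,0,0],[0,0,0],[0,0,0],[0,0,0],[0,0,0],[0,0,0]],"yaw":[-0.12,-0.12,-0.12,-0.12,-0.12,-0.12,-0.12,-0.12]}' >/dev/null
python3 -m handwheel '{"gripper":[1,1,1,1,1,1,1,1],"slide":[[0,0,10],[0,0,10],[0,0,10],[0,0,10],[0,0,10],[0,0,10],[0,0,10],[0,0,10]],"yaw":[-0.12,-0.12,-0.12,-0.12,-0.12,-0.12,-0.12,-0.12]}' > /dev/null
python3 -m handwheel '{"gripper":[1,1,1],"slide":[[0,0,0],[0,0,0],[0,0,0]],"yaw":[-0.1,0,0]}'; python3 go.py blank_pale -12 0 9 180
```

```text
time: 2.45
ee_pos: [0.446, -0.01, 0.0713]
tcp_rot: [180.0, -0.0, 178.0]
wrist_force: [0.4, -0.1, 0.6]
opening: 0.0855
grasp_force: 0.0
t 2.45 slide now [-0.3  0.2 62.3] slide after turn [-0.3  0.2 62.3] turn -0.059 q6 0.7 open 0.0855 grip 0.0 F [ 0.4 -0.1  0.6]
```

```bash
python3 -m handwheel '{"gripper":[1,1,1,1,1,-0.5,-0.5,-0.5],"slide":[[0,0,18],[0,0,18],[0,0,18],[0,0,8],[0,0,0],[0,0,0],[0,0,0],[0,0,0]],"yaw":[-0.06,0,0,0,0,0,0,0]}' 40
python3 -m handwheel '{"gripper":[-0.5,-0.5,-0.5,-0.5,-0.5,-0.5],"slide":[[0,0,0],[0,0,0],[0,0,0],[0,0,0],[0,0,0],[0,0,0]],"yaw":[0,0,0,0,0,0]}'; python3 go.py blank_pale -12 0 9 180
```

```text
time: 3.12
ee_pos: [0.4468, -0.01, 0.0105]
tcp_rot: [-180.0, 0.1, -178.4]
wrist_force: [0.2, 0.1, 0.9]
opening: 0.0516
grasp_force: 0.0
time: 3.62
ee_pos: [0.4467, -0.0101, 0.0103]
tcp_rot: [-180.0, 0.1, -178.3]
wrist_force: [-2.0, -0.2, 6.1]
opening: 0.0334
grasp_force: 41.2
t 3.62 slide now [0.4 0.2 1.3] slide after turn [0.4 0.2 1.3] turn 0.004 q6 -2.9 open 0.0334 grip 41.2 F [-2.  -0.2  6.1]
```

Gripped. I'll lift, then work out the carry to the blue tray's long well.

```bash
python3 -m handwheel '{"gripper":[-0.5,-0.5,-0.5,-0.5,-0.5],"slide":[[0,0,-20],[0,0,-25],[0,0,-25],[0,0,-20],[0,0,0]],"yaw":[0,0,0,0,0]}'; python3 go.py tray_blue -12 -29 40 180
```

```text
time: 4.03
ee_pos: [0.4478, -0.01, 0.1035]
tcp_rot: [-180.0, 0.3, -178.3]
wrist_force: [1.0, 0.1, -0.5]
opening: 0.0334
grasp_force: 40.4
t 4.03 slide now [ -28.4 -293.5   63.5] slide after turn [ -29.9 -293.3   63.5] turn 0.005 q6 -2.9 open 0.0334 grip 40.4 F [ 1.   0.1 -0.5]
```

```bash
python3 -m handwheel '{"gripper":[-0.5,-0.5,-0.5,-0.5,-0.5,-0.5,-0.5,-0.5],"slide":[[-4,-25,0],[-4,-40,0],[-4,-40,0],[-4,-40,0],[-4,-40,0],[-4,-40,0],[-3,-40,0],[-2,-28,0]],"yaw":[0,0,0,0,0,0,0,0]}'
python3 -m handwheel '{"gripper":[-0.5,-0.5,-0.5,-0.5],"slide":[[0,0,20],[0,0,20],[0,0,20],[0,0,0]],"yaw":[0,0,0,0]}'; python3 go.py tray_blue -12 -29 13 180
```

```text
time: 4.7
ee_pos: [0.4832, -0.3051, 0.0983]
tcp_rot: [-180.0, -0.0, -178.4]
wrist_force: [0.5, 0.9, -0.6]
opening: 0.0335
grasp_force: 40.3
time: 5.03
ee_pos: [0.4812, -0.301, 0.0344]
tcp_rot: [179.8, -0.3, -178.4]
wrist_force: [-0.2, -0.2, -1.2]
opening: 0.033
grasp_force: 40.4
t 5.03 slide now [-3.5 -1.7 21.4] slide after turn [-3.5 -1.7 21.4] turn 0.005 q6 -33.7 open 0.033 grip 40.4 F [-0.2 -0.2 -1.2]
```

```bash
python3 -m handwheel '{"gripper":[-0.5,-0.5,-0.5,-0.5,-0.5],"slide":[[-3,-2,8],[0,0,8],[0,0,4],[0,0,0],[0,0,0]],"yaw":[0,0,0,0,0]}'; python3 go.py tray_blue -12 -29 13 180
```

```text
time: 5.45
ee_pos: [0.4868, -0.3039, 0.0196]
tcp_rot: [-180.0, 0.0, -178.3]
wrist_force: [0.1, 0.5, -0.8]
opening: 0.0335
grasp_force: 40.4
t 5.45 slide now [2.  1.4 6.6] slide after turn [2.  1.4 6.6] turn 0.006 q6 -33.7 open 0.0335 grip 40.4 F [ 0.1  0.5 -0.8]
```

```bash
python3 -m handwheel '{"gripper":[-0.5,-0.5,-0.5,-0.5],"slide":[[0,0,4],[0,0,0],[0,0,0],[0,0,0]],"yaw":[0,0,0,0]}'; python3 go.py tray_blue -12 -29 13 180
```

```text
time: 5.78
ee_pos: [0.4867, -0.304, 0.0155]
tcp_rot: [-180.0, 0.0, -178.3]
wrist_force: [0.1, -0.6, -0.1]
opening: 0.0331
grasp_force: 40.4
t 5.78 slide now [1.9 1.5 2.5] slide after turn [1.9 1.5 2.5] turn 0.005 q6 -33.7 open 0.0331 grip 40.4 F [ 0.1 -0.6 -0.1]
```

```bash
python3 -m handwheel '{"gripper":[-0.5,-0.5,-0.5,-0.08,-0.08,-0.08],"slide":[[0,1,2],[0,0,0],[0,0,0],[0,0,0],[0,0,0],[0,0,0]],"yaw":[0,0,0,0,0,0]}'; python3 go.py tray_blue -12 -29 13 180
python3 -m handwheel '{"gripper":[-0.08,-0.08,0.4,0.4,0.4,0.4],"slide":[[0,0,-10],[0,0,-25],[0,0,-30],[0,0,-20],[0,0,-10],[0,0,0]],"yaw":[0,0,0,0,0,0]}'; python3 go.py ferrule_steel 0 0 60 90
```

```text
time: 6.28
ee_pos: [0.4865, -0.3029, 0.0133]
tcp_rot: [180.0, -0.0, -178.3]
wrist_force: [-0.5, -0.4, -0.2]
opening: 0.039
grasp_force: 0.0
t 6.28 slide now [1.8 0.4 0.3] slide after turn [1.8 0.4 0.3] turn 0.005 q6 -33.6 open 0.039 grip 0.0 F [-0.5 -0.4 -0.2]
time: 6.78
ee_pos: [0.4877, -0.3036, 0.1113]
tcp_rot: [-179.9, 0.2, -178.3]
wrist_force: [0.4, 0.1, -0.9]
opening: 0.0602
grasp_force: 0.0
t 6.78 slide now [-95.9 245.2  51.3] slide after turn [247.9  88.7  51.3] turn 1.6 q6 -33.6 open 0.0602 grip 0.0 F [ 0.4  0.1 -0.9]
```

```bash
python3 -m handwheel '{"gripper":[0.4,0.4,0.4,0.4,0.4,0.4,0.4,0.4],"slide":[[-12,25,0],[-12,35,0],[-12,35,0],[-12,35,0],[-12,35,0],[-12,35,0],[-12,25,0],[-12,20,0]],"yaw":[0.12,0,0,0,0,0,0,0]}' >/dev/null
python3 -m handwheel '{"gripper":[0.4,0.4,0.4,0.4,0.4,0.4,0.4,0.4],"slide":[[0,0,0],[0,0,0],[0,0,0],[0,0,0],[0,0,10],[0,0,10],[0,0,10],[0,0,10]],"yaw":[0.12,0.12,0.12,0.12,0.12,0.12,0.12,0.12]}' >/dev/null
python3 -m handwheel '{"gripper":[0.4,0.4,0.4,0.4,0.4,0.4],"slide":[[0,0,0],[0,0,0],[0,0,0],[0,0,0],[0,0,0],[0,0,0]],"yaw":[0.12,0.12,0.12,0.12,0,0]}'; python3 go.py ferrule_steel 0 0 3 90
```

```text
time: 8.62
ee_pos: [0.6009, -0.0661, 0.067]
tcp_rot: [-179.9, -0.0, 92.5]
wrist_force: [-0.2, -0.1, 0.4]
opening: 0.0596
grasp_force: 0.0
t 8.62 slide now [ 11.4 -24.   64. ] slide after turn [ 10.3 -24.5  64. ] turn 0.044 q6 81.2 open 0.0596 grip 0.0 F [-0.2 -0.1  0.4]
```

```bash
python3 -m handwheel '{"gripper":[0.4,0.4,0.4,0.4,0.4,0.4],"slide":[[5.5,-12,0],[5.5,-12,0],[0,0,15],[0,0,15],[0,0,0],[0,0,0]],"yaw":[0.04,0,0,0,0,0]}'; python3 go.py ferrule_steel 0 0 3 90; python3 - <<'E'
from workcell import camera; import cv2
c=camera("wrist"); cv2.imwrite("pics/w1.png",c["img"][:,:,::-1])
E
```

```text
time: 9.12
ee_pos: [0.5764, -0.0555, 0.0374]
tcp_rot: [-179.9, -0.0, 90.2]
wrist_force: [-0.2, 0.9, -0.4]
opening: 0.0599
grasp_force: 0.0
t 9.12 slide now [-0.2 -0.1 34.4] slide after turn [-0.2 -0.1 34.4] turn 0.003 q6 84.3 open 0.0599 grip 0.0 F [-0.2  0.9 -0.4]
```

View pics/w1.png

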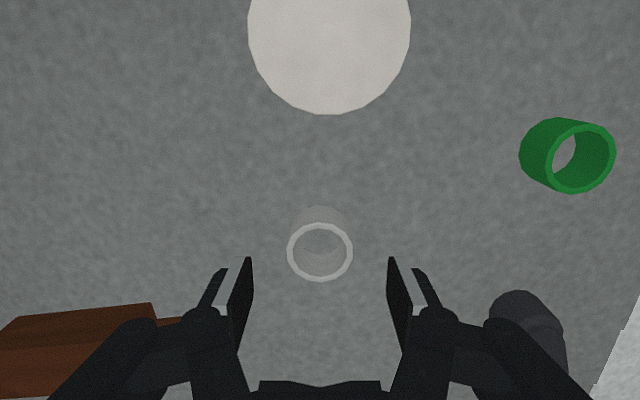

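The wrist view shows the silver ferrule at (320,252), centred between the fingers (tips at x≈250 and 388). The tin is clear above it. I'll descend and grip.

```bash
python3 -m handwheel '{"gripper":[0.4,0.4,0.4,0.4,-0.5,-0.5,-0.5,-0.5],"slide":[[0,0,12],[0,0,12],[0,0,9],[0,0,0],[0,0,0],[0,0,0],[0,0,0],[0,0,0]],"yaw":[0,0,0,0,0,0,0,0]}' 40; python3 go.py ferrule_steel 0 0 3 90
python3 -m handwheel '{"gripper":[-0.5,-0.5,-0.5,-0.5,-0.5,-0.5,-0.5,-0.5],"slide":[[0,0,0],[0,0,0],[0,0,-20],[0,0,-25],[0,0,-25],[0,0,-20],[0,0,0],[0,0,0]],"yaw":[0,0,0,0,0,0,0,0]}'; python3 go.py tray_blue 0 37 40 90
```

```text
time: 9.83
ee_pos: [0.5776, -0.0557, 0.0058]
tcp_rot: [180.0, 0.0, 90.0]
wrist_force: [0.2, -0.3, -0.3]
opening: 0.0327
grasp_force: 39.7
t 9.83 slide now [-0.1 -1.2  2.8] slide after turn [-0.1 -1.2  2.8] turn 0.0 q6 84.5 open 0.0327 grip 39.7 F [ 0.2 -0.3 -0.3]
time: 10.5
ee_pos: [0.5779, -0.0557, 0.0964]
tcp_rot: [179.9, 0.0, 90.0]
wrist_force: [-0.3, -0.1, -1.6]
opening: 0.0328
grasp_force: 39.9
t 10.5 slide now [-180.6  -82.8   56.4] slide after turn [-178.6  -87.1   56.4] turn -0.024 q6 84.5 open 0.0328 grip 39.9 F [-0.3 -0.1 -1.6]
```

```bash
python3 -m handwheel '{"gripper":[-0.5,-0.5,-0.5,-0.5,-0.5,-0.5,-0.5,-0.5],"slide":[[-25,-13,0],[-35,-15,0],[-35,-15,0],[-35,-15,0],[-30,-15,0],[-20,-10,0],[0,0,0],[0,0,0]],"yaw":[0,0,0,0,0,0,-0.024,0]}' >/dev/null
python3 -m handwheel '{"gripper":[-0.5,-0.5,-0.5,-0.5,-0.5,-0.5],"slide":[[0,0,20],[0,0,20],[0,0,20],[0,0,12],[0,0,0],[0,0,0]],"yaw":[0,0,0,0,0,0]}';python3 go.py tray_blue 0 37 8.8 90
```

```text
time: 11.67
ee_pos: [0.4941, -0.2348, 0.0228]
tcp_rot: [-179.9, -0.0, 91.4]
wrist_force: [0.4, 0.4, 0.4]
opening: 0.0326
grasp_force: 39.9
t 11.67 slide now [-1.5  1.  14. ] slide after turn [-1.5  1.  14. ] turn 0.001 q6 63.2 open 0.0326 grip 39.9 F [0.4 0.4 0.4]
```

Lower 13 mm with the small correction, check the height, then release and lift.

```bash
python3 -m handwheel '{"gripper":[-0.5,-0.5,-0.5,-0.5,-0.5],"slide":[[-1,1,6],[0,0,5],[0,0,2],[0,0,0],[0,0,0]],"yaw":[0,0,0,0,0]}';python3 go.py tray_blue 0 37 8.8 90
```

```text
time: 12.08
ee_pos: [0.4953, -0.2366, 0.0104]
tcp_rot: [180.0, 0.0, 91.4]
wrist_force: [1.0, -1.0, -1.0]
opening: 0.0332
grasp_force: 39.9
t 12.08 slide now [ 0.4 -0.1  1.6] slide after turn [ 0.4 -0.1  1.6] turn 0.0 q6 63.1 open 0.0332 grip 39.9 F [ 1. -1. -1.]
```

```bash
python3 -m handwheel '{"gripper":[-0.5,-0.5,-0.5,0.1,0.1,0.1,0.1],"slide":[[0,0,1.5],[0,0,0],[0,0,0],[0,0,0],[0,0,0],[0,0,0],[0,0,0]],"yaw":[0,0,0,0,0,0,0]}'
python3 -m handwheel '{"gripper":[0.1,0.1,0.6,0.6,0.6,0.6],"slide":[[0,0,-15],[0,0,-25],[0,0,-30],[0,0,-20],[0,0,0],[0,0,0]],"yaw":[0,0,0,0,0,0]}'; python3 go.py blank_dark -12 0 60 180
python3 - <<'E'
from workcell import camera; import cv2,numpy as np
a=camera("scene")["img"][150:370,90:440,::-1]; cv2.imwrite("pics/s2.png",cv2.resize(a,(795,500)))
E
```

```text
time: 12.67
ee_pos: [0.4953, -0.2366, 0.0089]
tcp_rot: [180.0, 0.0, 91.4]
wrist_force: [0.4, -0.0, 0.1]
opening: 0.0468
grasp_force: 0.0
time: 13.17
ee_pos: [0.496, -0.2369, 0.1]
tcp_rot: [179.9, 0.1, 91.4]
wrist_force: [-0.1, 0.1, -0.1]
opening: 0.0685
grasp_force: 0.0
t 13.17 slide now [114.1 -57.5  40. ] slide after turn [ 44.  119.9  40. ] turn -1.685 q6 63.1 open 0.0685 grip 0.0 F [-0.1  0.1 -0.1]
```

View pics/s2.png

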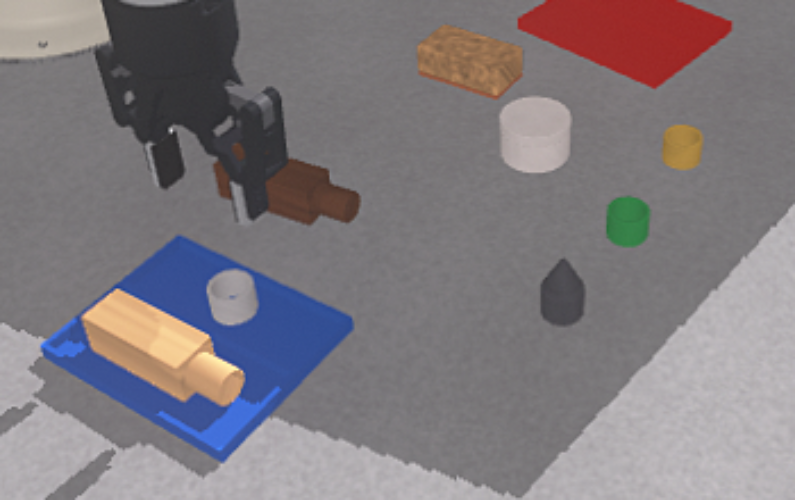

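In the scene crop, the pale blank lies in the blue tray's long well at (160,345) and the silver ferrule stands in its small well at (232,297). Next is the dark blank.

```bash
python3 -m handwheel '{"gripper":[0.7,0.7,0.7,0.7,0.7,0.7,0.7,0.7],"slide":[[24,-12,0],[30,-15,0],[30,-15,0],[30,-15.5,0],[0,0,0],[0,0,0],[0,0,0],[0,0,0]],"yaw":[0,0,0,0,-0.12,-0.12,-0.12,-0.12]}' >/dev/null
python3 -m handwheel '{"gripper":[0.7,0.7,0.7,0.7,0.7,0.7,0.7,0.7],"slide":[[0,0,5],[0,0,5],[0,0,5],[0,0,5],[0,0,5],[0,0,5],[0,0,5],[0,0,5]],"yaw":[-0.12,-0.12,-0.12,-0.12,-0.12,-0.12,-0.12,-0.12]}' >/dev/null
python3 -m handwheel '{"gripper":[0.7,0.7,0.7,0.7],"slide":[[0,0,0],[0,0,0],[0,0,0],[0,0,0]],"yaw":[-0.12,-0.12,0,0]}'; python3 go.py blank_dark -12 0 9 180
```

```text
time: 14.88
ee_pos: [0.4344, -0.1238, 0.0577]
tcp_rot: [180.0, -0.1, -172.6]
wrist_force: [0.4, -0.2, -0.0]
opening: 0.0727
grasp_force: 0.0
t 14.88 slide now [-1.3 -0.6 48.7] slide after turn [-1.3 -0.6 48.7] turn -0.009 q6 -23.3 open 0.0727 grip 0.0 F [ 0.4 -0.2 -0. ]
```

```bash
python3 -m handwheel '{"gripper":[0.7,0.7,0.7,0.7,-0.5,-0.5,-0.5,-0.5],"slide":[[-1,-0.5,17],[0,0,17],[0,0,13],[0,0,0],[0,0,0],[0,0,0],[0,0,0],[0,0,0]],"yaw":[-0.009,0,0,0,0,0,0,0]}' 40 >/dev/null
python3 -m handwheel '{"gripper":[-0.5,-0.5,-0.5],"slide":[[0,0,0],[0,0,0],[0,0,0]],"yaw":[0,0,0]}';python3 go.py blank_dark -12 0 9 180
python3 -m handwheel '{"gripper":[-0.5,-0.5,-0.5,-0.5,-0.5,-0.5],"slide":[[0,0,-20],[0,0,-30],[0,0,-30],[0,0,-20],[0,0,0],[0,0,0]],"yaw":[0,0,0,0,0,0]}'; python3 go.py tray_red -12 -29 40 180
```

```text
time: 15.8
ee_pos: [0.4368, -0.1246, 0.0129]
tcp_rot: [-180.0, 0.1, -171.9]
wrist_force: [-0.5, 0.1, 6.2]
opening: 0.033
grasp_force: 41.6
t 15.8 slide now [1.  0.5 3.9] slide after turn [1.  0.4 3.9] turn 0.003 q6 -24.0 open 0.033 grip 41.6 F [-0.5  0.1  6.2]
time: 16.3
ee_pos: [0.4368, -0.1246, 0.1128]
tcp_rot: [-179.9, 0.1, -171.9]
wrist_force: [-0.1, 0.0, -2.1]
opening: 0.0332
grasp_force: 40.7
t 16.3 slide now [-147.3  346.    72.8] slide after turn [-43.5 373.5  72.8] turn 0.287 q6 -24.1 open 0.0332 grip 40.7 F [-0.1  0.  -2.1]
```

```bash
python3 -m handwheel '{"gripper":[-0.5,-0.5,-0.5,-0.5,-0.5,-0.5,-0.5,-0.5],"slide":[[-10,24,0],[-15,35,0],[-15,35,0],[-15,35,0],[-15,35,0],[-15,35,0],[-15,35,0],[-15,35,0]],"yaw":[0,0,0,0,0,0,0,0]}' >/dev/null
python3 -m handwheel '{"gripper":[-0.5,-0.5,-0.5,-0.5,-0.5,-0.5,-0.5,-0.5],"slide":[[-15,35,0],[-10,25,0],[-7,17,0],[0,0,20],[0,0,20],[0,0,10],[0,0,0],[0,0,0]],"yaw":[0,0,0,0.1,0.1,0.087,0,0]}'; python3 go.py tray_red -12 -29 15.9 180
```

```text
time: 17.63
ee_pos: [0.5316, 0.2386, 0.0602]
tcp_rot: [-179.9, -0.1, 171.9]
wrist_force: [0.2, 0.4, -0.4]
opening: 0.0331
grasp_force: 40.7
t 17.63 slide now [-2.   0.5 44.3] slide after turn [-2.   0.5 44.3] turn 0.003 q6 32.3 open 0.0331 grip 40.7 F [ 0.2  0.4 -0.4]
```

```bash
python3 -m handwheel '{"gripper":[-0.5,-0.5,-0.5,-0.5,-0.5,-0.5],"slide":[[-2,0.5,15],[0,0,15],[0,0,9],[0,0,3],[0,0,0],[0,0,0]],"yaw":[0,0,0,0,0,0]}'; python3 go.py tray_red -12 -29 15.9 180
```

```text
time: 18.13
ee_pos: [0.5349, 0.2393, 0.0206]
tcp_rot: [180.0, 0.0, 171.7]
wrist_force: [0.9, -0.4, -1.3]
opening: 0.033
grasp_force: 40.7
t 18.13 slide now [ 1.2 -0.7  4.7] slide after turn [ 1.2 -0.7  4.7] turn 0.001 q6 32.4 open 0.033 grip 40.7 F [ 0.9 -0.4 -1.3]
```

```bash
python3 -m handwheel '{"gripper":[-0.5,-0.5,-0.5,-0.5,-0.08,-0.08,-0.08],"slide":[[0,-0.5,3],[0,0,1.2],[0,0,0],[0,0,0],[0,0,0],[0,0,0],[0,0,0]],"yaw":[0,0,0,0,0,0,0]}'; python3 go.py tray_red -12 -29 15.9 180
python3 -m handwheel '{"gripper":[-0.08,-0.08,0.2,0.2,0.2,0.2],"slide":[[0,0,-12],[0,0,-25],[0,0,-30],[0,0,-20],[0,0,0],[0,0,0]],"yaw":[0,0,0,0,0,0]}'; python3 go.py ferrule_brass 0 0 60 90
```

```text
time: 18.72
ee_pos: [0.5346, 0.2387, 0.0157]
tcp_rot: [180.0, 0.0, 171.7]
wrist_force: [-0.1, 0.3, 0.8]
opening: 0.0394
grasp_force: 0.0
t 18.72 slide now [ 0.9 -0.1 -0.2] slide after turn [ 0.9 -0.1 -0.2] turn -0.0 q6 32.4 open 0.0394 grip 0.0 F [-0.1  0.3  0.8]
time: 19.22
ee_pos: [0.5354, 0.2391, 0.1048]
tcp_rot: [179.9, 0.2, 171.7]
wrist_force: [-0.3, -0.1, 0.0]
opening: 0.0511
grasp_force: 0.0
t 19.22 slide now [-173.  -112.4   44.8] slide after turn [-136.2  155.    44.8] turn 1.426 q6 32.4 open 0.0511 grip 0.0 F [-0.3 -0.1  0. ]
```

```bash
python3 -m handwheel '{"gripper":[0.4,0.4,0.4,0.4,0.4,0.4,0.4,0.4],"slide":[[-23,-14,0],[-30,-20,0],[-30,-20,0],[-30,-20,0],[-30,-20,0],[-30,-18.4,0],[0,0,0],[0,0,0]],"yaw":[0,0,0,0,0,0,0.12,0.12]}' >/dev/null
python3 -m handwheel '{"gripper":[0.4,0.4,0.4,0.4,0.4,0.4,0.4,0.4],"slide":[[0,0,5],[0,0,5],[0,0,5],[0,0,5],[0,0,5],[0,0,5],[0,0,5],[0,0,5]],"yaw":[0.12,0.12,0.12,0.12,0.12,0.12,0.12,0.12]}' >/dev/null
python3 -m handwheel '{"gripper":[0.4,0.4,0.4,0.4,0.4],"slide":[[0,0,0],[0,0,0],[0,0,0],[0,0,0],[0,0,0]],"yaw":[0.12,0.12,0.12,0,0]}'; python3 go.py ferrule_brass 0 0 3 82
```

```text
time: 20.97
ee_pos: [0.689, 0.1024, 0.0617]
tcp_rot: [-179.9, 0.0, 82.5]
wrist_force: [-0.3, -0.1, -1.1]
opening: 0.06
grasp_force: 0.0
t 20.97 slide now [ 0.6  1.3 58.7] slide after turn [ 0.6  1.3 58.7] turn 0.009 q6 105.9 open 0.06 grip 0.0 F [-0.3 -0.1 -1.1]
```

```bash
python3 -m handwheel '{"gripper":[0.4,0.4,0.4,0.4,0.4,0.4],"slide":[[0.6,1.3,15],[0,0,15],[0,0,15],[0,0,8],[0,0,2],[0,0,0]],"yaw":[0,0,0,0,0,0]}' 40; python3 go.py ferrule_brass 0 0 3 82
python3 -m handwheel '{"gripper":[-0.5,-0.5,-0.5,-0.5,-0.5,-0.5],"slide":[[0,0,0],[0,0,0],[0,0,0],[0,0,0],[0,0,0],[0,0,0]],"yaw":[0,0,0,0,0,0]}';python3 go.py ferrule_brass 0 0 3 82
python3 -m handwheel '{"gripper":[-0.5,-0.5,-0.5,-0.5,-0.5,-0.5],"slide":[[0,0,-20],[0,0,-25],[0,0,-25],[0,0,-20],[0,0,0],[0,0,0]],"yaw":[0,0,0,0,0,0]}'; python3 go.py tray_red -38 37 40 90
```

```text
time: 21.47
ee_pos: [0.6904, 0.1029, 0.007]
tcp_rot: [-179.9, 0.0, 82.4]
wrist_force: [-0.4, -0.0, -0.3]
opening: 0.0599
grasp_force: 0.0
t 21.47 slide now [-0.  -0.1  4. ] slide after turn [-0.  -0.1  4. ] turn 0.007 q6 106.1 open 0.0599 grip 0.0 F [-0.4 -0.  -0.3]
time: 21.97
ee_pos: [0.6916, 0.103, 0.0091]
tcp_rot: [179.9, -0.0, 82.3]
wrist_force: [-0.4, 0.2, 6.4]
opening: 0.0318
grasp_force: 40.2
t 21.97 slide now [-0.4 -1.2  6.1] slide after turn [-0.4 -1.2  6.1] turn 0.006 q6 106.1 open 0.0318 grip 40.2 F [-0.4  0.2  6.4]
time: 22.47
ee_pos: [0.6916, 0.103, 0.099]
tcp_rot: [179.9, -0.0, 82.3]
wrist_force: [0.6, 1.2, -1.5]
opening: 0.0319
grasp_force: 39.9
t 22.47 slide now [ 179.7 -199.9   59. ] slide after turn [ 177.5 -201.9   59. ] turn 0.011 q6 106.1 open 0.0319 grip 39.9 F [ 0.6  1.2 -1.5]
```

Opening is 31.8 mm, slightly less than for the steel ferrule, so I'll check the grasp.

```bash
python3 - <<'E'
from workcell import camera; import cv2,numpy as np
a=camera("scene")["img"][60:300,250:500,::-1]; b=camera("side")["img"][20:260,240:490,::-1]
cv2.imwrite("pics/s3.png",cv2.resize(np.hstack([a,b]),(800,384),interpolation=cv2.INTER_CUBIC))
E
```

```text
(no output)
```

View pics/s3.png

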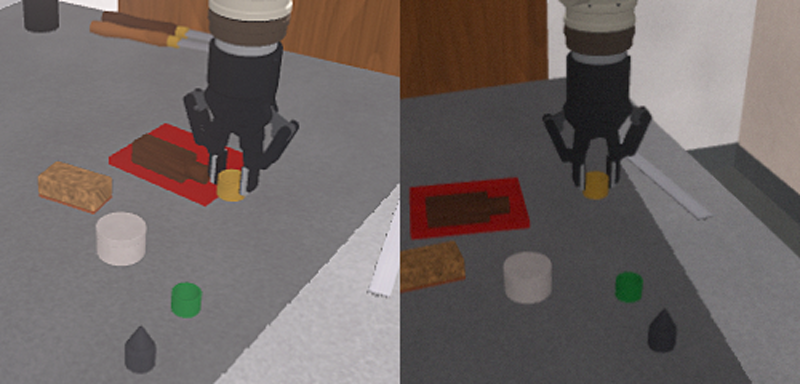

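Both views show the brass ferrule held upright between the fingers, at (231,186) in the left half, and the dark blank lying in the red tray's long well. I'll carry on to the red small well.

```bash
python3 -m handwheel '{"gripper":[-0.5,-0.5,-0.5,-0.5,-0.5,-0.5,-0.5,-0.5],"slide":[[14,-16,0],[25,-28,0],[25,-28,0],[25,-28,0],[25,-28,0],[25,-28,0],[24,-27,0],[15,-17,0]],"yaw":[0,0,0,0,0,0,0,0]}' >/dev/null
python3 -m handwheel '{"gripper":[-0.5,-0.5,-0.5,-0.5,-0.5,-0.5,-0.5],"slide":[[0,0,0],[0,0,0],[0,0,20],[0,0,20],[0,0,20],[0,0,0],[0,0,0]],"yaw":[0.011,0,0,0,0,0,0]}';python3 go.py tray_red -38 37 12 90
```

```text
time: 23.82
ee_pos: [0.5161, 0.3046, 0.0362]
tcp_rot: [-179.9, 0.1, 81.6]
wrist_force: [0.7, -0.5, -0.9]
opening: 0.0314
grasp_force: 39.9
t 23.82 slide now [ 3.4  0.8 24.2] slide after turn [ 3.4  0.8 24.2] turn -0.002 q6 128.9 open 0.0314 grip 39.9 F [ 0.7 -0.5 -0.9]
```

```bash
python3 -m handwheel '{"gripper":[-0.5,-0.5,-0.5,-0.5,-0.5,-0.5],"slide":[[3,1,0],[0,0,10],[0,0,8],[0,0,4],[0,0,0],[0,0,0]],"yaw":[0,0,0,0,0,0]}';python3 go.py tray_red -38 37 12 90
```

```text
time: 24.32
ee_pos: [0.5176, 0.3088, 0.0153]
tcp_rot: [-180.0, 0.0, 81.7]
wrist_force: [0.4, 0.7, -0.9]
opening: 0.0314
grasp_force: 39.9
t 24.32 slide now [-1.  -0.1  3.3] slide after turn [-1.  -0.1  3.3] turn -0.0 q6 129.1 open 0.0314 grip 39.9 F [ 0.4  0.7 -0.9]
```

```bash
for i in 1; do python3 -m handwheel '{"gripper":[-0.5,-0.5,-0.5,-0.5],"slide":[[0,0,2],[0,0,0],[0,0,0],[0,0,0]],"yaw":[0,0,0,0]}'|grep -E "pos|force"; python3 -m handwheel '{"gripper":[-0.5,-0.5,-0.5,-0.5],"slide":[[0,0,1],[0,0,0],[0,0,0],[0,0,0]],"yaw":[0,0,0,0]}'|grep -E "pos|force"; done
```

```text
ee_pos: [0.518, 0.3089, 0.0138]
wrist_force: [0.4, -0.6, 0.7]
grasp_force: 39.9
ee_pos: [0.5179, 0.3089, 0.0126]
wrist_force: [-0.5, -0.3, 0.3]
grasp_force: 39.9
```

```bash
python3 -m handwheel '{"gripper":[-0.5,-0.5,-0.5],"slide":[[0,0,1],[0,0,0],[0,0,0]],"yaw":[0,0,0]}'|grep -E "pos|force";python3 -m handwheel '{"gripper":[-0.5,-0.5,-0.5],"slide":[[0,0,1],[0,0,0],[0,0,0]],"yaw":[0,0,0]}'|grep -E "pos|force"
```

```text
ee_pos: [0.518, 0.309, 0.012]
wrist_force: [-1.6, -0.7, 5.1]
grasp_force: 40.3
ee_pos: [0.518, 0.309, 0.012]
wrist_force: [-4.8, -1.9, 11.8]
grasp_force: 41.0
```

Contact at z = 12.0 mm, as predicted. I'll release and go for the lathe centre.

```bash
python3 -m handwheel '{"gripper":[-0.5,0.05,0.05,0.05,0.05],"slide":[[0,0,-1],[0,0,0],[0,0,0],[0,0,0],[0,0,0]],"yaw":[0,0,0,0,0]}'
python3 -m handwheel '{"gripper":[0.05,0.05,0.4,0.4,0.4,0.4],"slide":[[0,0,-12],[0,0,-25],[0,0,-30],[0,0,-30],[0,0,0],[0,0,0]],"yaw":[0,0,0,0,0,0]}'; python3 go.py centre 0 0 80 82
python3 - <<'E'
from workcell import camera; import cv2,numpy as np
a=camera("scene")["img"][110:230,280:480,::-1]; b=camera("side")["img"][90:210,200:400,::-1]
cv2.imwrite("pics/s4.png",cv2.resize(np.hstack([a,b]),(800,240),interpolation=cv2.INTER_CUBIC))
E
```

```text
time: 25.9
ee_pos: [0.5178, 0.3088, 0.0113]
tcp_rot: [-180.0, 0.0, 81.7]
wrist_force: [-0.1, -0.1, 0.4]
opening: 0.0447
grasp_force: 0.0
time: 26.4
ee_pos: [0.5189, 0.3095, 0.1115]
tcp_rot: [179.8, -0.2, 81.7]
wrist_force: [0.7, -0.1, -1.1]
opening: 0.0596
grasp_force: 0.0
t 26.4 slide now [-386.7  235.    31.5] slide after turn [-388.   232.9   31.5] turn -0.005 q6 129.1 open 0.0596 grip 0.0 F [ 0.7 -0.1 -1.1]
```

View pics/s4.png

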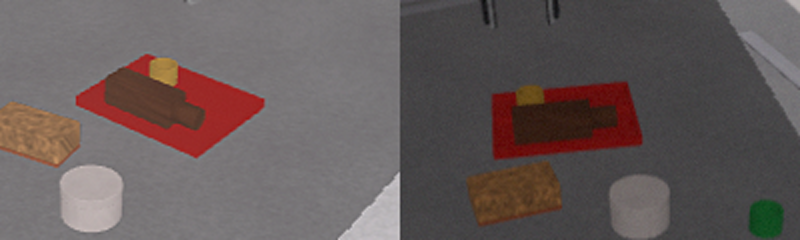

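The brass ferrule stands in the red small well at (163,71) beside the dark blank. Next is the lathe centre.

```bash
python3 -m handwheel '{"gripper":[0.4,0.4,0.4,0.4,0.4,0.4,0.4,0.4],"slide":[[-20,12,0],[-32,19.5,0],[-32,19.5,0],[-32,19.5,0],[-32,19.5,0],[-32,19.5,0],[-32,19.5,0],[-32,19.5,0]],"yaw":[0,0,0,0,0,0,0,0]}' >/dev/null
python3 -m handwheel '{"gripper":[0.4,0.4,0.4,0.4,0.4,0.4,0.4,0.4],"slide":[[-32,19.5,0],[-32,19.5,0],[-32,19.5,0],[-27,16,0],[-20,12,0],[0,0,20],[0,0,0],[0,0,0]],"yaw":[0,0,0,0,0,0,0,0]}'; python3 go.py centre 0 0 4 82
```

```text
time: 27.83
ee_pos: [0.693, -0.1078, 0.086]
tcp_rot: [-179.7, -0.0, 81.7]
wrist_force: [-0.7, 0.4, -0.4]
opening: 0.0602
grasp_force: 0.0
t 27.83 slide now [ 1.1  2.4 82. ] slide after turn [ 1.1  2.4 82. ] turn -0.006 q6 89.5 open 0.0602 grip 0.0 F [-0.7  0.4 -0.4]
```

```bash
python3 -m handwheel '{"gripper":[0.4,0.4,0.4,0.4,0.4,0.4,0.4,0.4],"slide":[[1,2.4,0],[0,0,20],[0,0,20],[0,0,20],[0,0,15],[0,0,3],[0,0,0],[0,0,0]],"yaw":[0,0,0,0,0,0,0,0]}' 60; python3 go.py centre 0 0 4 82
```

```text
time: 28.5
ee_pos: [0.6976, -0.1068, 0.0121]
tcp_rot: [179.9, -0.0, 81.7]
wrist_force: [0.0, -1.1, 0.4]
opening: 0.06
grasp_force: 0.0
t 28.5 slide now [-0.5 -1.9  8.1] slide after turn [-0.5 -1.9  8.1] turn -0.005 q6 89.6 open 0.06 grip 0.0 F [ 0.  -1.1  0.4]
```

```bash
python3 -m handwheel '{"gripper":[0.4,0.4,0.4,0.4],"slide":[[-0.5,-1.5,6.5],[0,0,0],[0,0,0],[0,0,0]],"yaw":[0,0,0,0]}' 60; python3 go.py centre 0 0 4 82
python3 -m handwheel '{"gripper":[-0.5,-0.5,-0.5,-0.5,-0.5,-0.5],"slide":[[0,0,0],[0,0,0],[0,0,0],[0,0,0],[0,0,0],[0,0,0]],"yaw":[0,0,0,0,0,0]}';python3 go.py centre 0 0 4 82
```

```text
time: 28.83
ee_pos: [0.6956, -0.1077, 0.0046]
tcp_rot: [180.0, -0.0, 81.7]
wrist_force: [0.2, 0.3, 0.4]
opening: 0.06
grasp_force: 0.0
t 28.83 slide now [ 0.6 -0.1  0.6] slide after turn [ 0.6 -0.1  0.6] turn -0.005 q6 89.5 open 0.06 grip 0.0 F [0.2 0.3 0.4]
time: 29.33
ee_pos: [0.6957, -0.1077, 0.0046]
tcp_rot: [180.0, 0.0, 81.7]
wrist_force: [-1.2, -0.1, 4.9]
opening: 0.0295
grasp_force: 60.0
t 29.33 slide now [ 0.6 -0.2  0.6] slide after turn [ 0.6 -0.2  0.6] turn -0.005 q6 89.5 open 0.0295 grip 60.0 F [-1.2 -0.1  4.9]
```

```bash
python3 -m handwheel '{"gripper":[-0.5,-0.5,-0.5,-0.5,-0.5,-0.5],"slide":[[0,0,-15],[0,0,-25],[0,0,-30],[0,0,-25],[0,0,0],[0,0,0]],"yaw":[0,0,0,0,0,0]}'; python3 go.py tray_red 38 37 40 90
python3 - <<'E'
from workcell import camera; import cv2,numpy as np
a=camera("scene")["img"][120:320,230:430,::-1]; b=camera("side")["img"][90:290,300:500,::-1]
cv2.imwrite("pics/s5.png",cv2.resize(np.hstack([a,b]),(800,400),interpolation=cv2.INTER_CUBIC))
E
```

```text
time: 29.83
ee_pos: [0.6962, -0.1078, 0.1002]
tcp_rot: [179.9, 0.0, 81.7]
wrist_force: [-0.4, -0.5, -2.0]
opening: 0.0297
grasp_force: 59.8
t 29.83 slide now [ 385.4 -160.9   60.2] slide after turn [ 385.5 -160.8   60.2] turn -0.0 q6 89.5 open 0.0297 grip 59.8 F [-0.4 -0.5 -2. ]
```

View pics/s5.png

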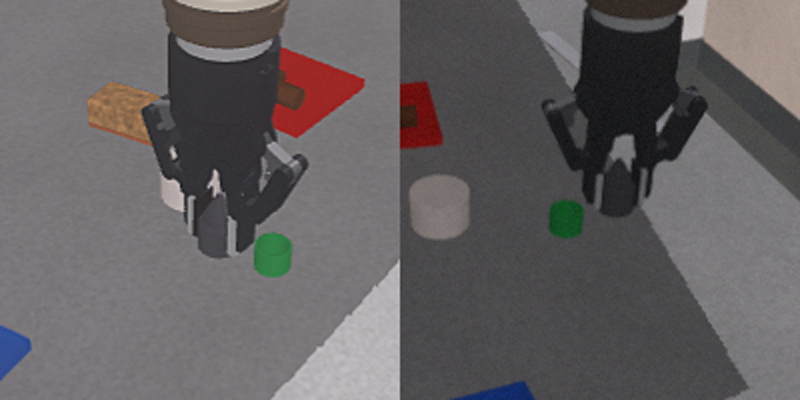

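The centre is held upright, point up, at (220,228) in the left half. Now to carry it to the red small well.

```bash
python3 -m handwheel '{"gripper":[-0.5,-0.5,-0.5,-0.5,-0.5,-0.5,-0.5,-0.5],"slide":[[18,-8,0],[32,-13.5,0],[32,-13.5,0],[32,-13.5,0],[32,-13.5,0],[32,-13.5,0],[32,-13.5,0],[32,-13.5,0]],"yaw":[0,0,0,0,0,0,0,0]}' >/dev/null
python3 -m handwheel '{"gripper":[-0.5,-0.5,-0.5,-0.5,-0.5,-0.5,-0.5,-0.5],"slide":[[32,-13.5,0],[32,-13.5,0],[32,-13.5,0],[27,-10,0],[20,-8,0],[0,0,0],[0,0,0],[0,0,0]],"yaw":[0,0,0,0,0,0,0,0]}' >/dev/null;  python3 go.py tray_red 38 37 8 90
```

```text
t 31.27 slide now [ 1.1  1.2 89.5] slide after turn [ 1.1  1.2 89.5] turn -0.0 q6 124.9 open 0.0295 grip 59.8 F [-0.2 -0.5 -2.3]
```

```bash
python3 -m handwheel '{"gripper":[-0.5,-0.5,-0.5,-0.5,-0.5,-0.5,-0.5,-0.5],"slide":[[1,1,20],[0,0,20],[0,0,20],[0,0,15],[0,0,8],[0,0,3],[0,0,0],[0,0,0]],"yaw":[0,0,0,0,0,0,0,0]}' >/dev/null;  python3 go.py tray_red 38 37 8 90
```

```text
t 31.93 slide now [-0.4 -0.8  5.9] slide after turn [-0.4 -0.8  5.9] turn -0.001 q6 124.9 open 0.0295 grip 59.8 F [ 0.5 -0.9 -1. ]
```

```bash
python3 -m handwheel '{"gripper":[-0.5,-0.5,-0.5,-0.5],"slide":[[0,0,4],[0,0,1],[0,0,0],[0,0,0]],"yaw":[0,0,0,0]}'|grep -E "pos|force"; python3 -m handwheel '{"gripper":[-0.5,-0.5,-0.5],"slide":[[0,0,1],[0,0,0],[0,0,0]],"yaw":[0,0,0]}'|grep -E "pos|force"
```

```text
ee_pos: [0.593, 0.2975, 0.0083]
wrist_force: [-1.9, 0.8, -0.9]
grasp_force: 59.8
ee_pos: [0.5931, 0.2976, 0.0076]
wrist_force: [-0.0, -0.2, 2.5]
grasp_force: 60.1
```

Contact reached (TCP z = 7.6 mm, as predicted). I'll release, lift clear and verify everything.

```bash
python3 -m handwheel '{"gripper":[-0.5,0,0,0,0],"slide":[[0,0,0],[0,0,0],[0,0,0],[0,0,0],[0,0,0]],"yaw":[0,0,0,0,0]}'
python3 -m handwheel '{"gripper":[0,0,0,0,0,0,0,0],"slide":[[0,0,-12],[0,0,-25],[0,0,-35],[0,0,-35],[0,0,-35],[0,0,-30],[0,0,0],[0,0,0]],"yaw":[0,0,0,0,0,0,0,0]}'
cat > chk.py <<'E'
from fit import *; from workcell import camera; import json
P0=json.load(open("poses.json")); cs=[camera("scene"),camera("side")]
def loc(t,lx,ly): x,y,a=P0[t]; return [x+(lx*np.cos(a)-ly*np.sin(a))/1e3,y+(lx*np.sin(a)+ly*np.cos(a))/1e3,a]
E=dict(blank_pale=(loc("tray_blue",0,-29),.003),ferrule_steel=(loc("tray_blue",0,37),.003),blank_dark=(loc("tray_red",0,-29),.003),
 ferrule_brass=(loc("tray_red",-38,37),.003),centre=(loc("tray_red",38,37),.003),collar_green=(P0["collar_green"],0),polish_tin=(P0["polish_tin"],0),sanding_block=(P0["sanding_block"],0))
o=[c["img"][:,:,::-1].copy() for c in cs]; r=[cv2.resize(i,None,fx=4,fy=4,interpolation=cv2.INTER_CUBIC) for i in o]
for n,(p,z) in E.items():
    for c,i in zip(cs,r):
        for h in hulls(c,n,p,z): cv2.polylines(i,[np.round(((h+.5)*4-.5)*16).astype(np.int32)],True,(0,255,255),1,shift=4)
a=r[0][120*4:230*4,270*4:450*4]; b=r[1][120*4:230*4,230*4:410*4]; c=r[0][240*4:360*4,90*4:270*4]; d=r[1][270*4:390*4,240*4:420*4]
cv2.imwrite("pics/f.png",cv2.resize(np.vstack([np.hstack([a,b]),np.hstack([c,d])]),(800,511),interpolation=cv2.INTER_AREA))
E
python3 chk.py
```

```text
time: 32.93
ee_pos: [0.5929, 0.2974, 0.0069]
tcp_rot: [-180.0, 0.0, 81.7]
wrist_force: [0.0, 0.1, -1.0]
opening: 0.0427
grasp_force: 0.0
time: 33.6
ee_pos: [0.5938, 0.2978, 0.1823]
tcp_rot: [179.8, -0.2, 81.7]
wrist_force: [-0.9, 0.0, -0.5]
opening: 0.0429
grasp_force: 0.0
```

View pics/f.png

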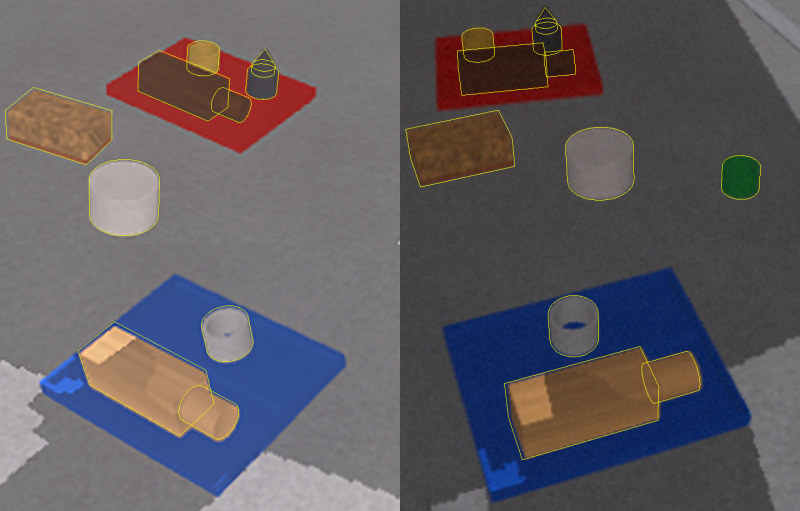

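The final overlay shows every part at its planned pose on the tray floors. The brass ferrule is at (203,57), the centre at (263,78) and the silver ferrule at (228,333); the collar, tin and sanding block still match their first outlines. The arm is clear.

```bash
python3 -c "
from workcell import ticket; print(ticket.job_done())"
```

```text
the job is handed in; nothing more can be done
None
```

I made up both kits and handed the job in after about 34 s of robot time: in the last camera check all five parts were in their wells as asked, and the collar, tin and sanding block hadn't moved.

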